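# Turn the wax-jar carousel to the red lid

### The arm

A 6-joint arm with a two-finger parallel gripper is mounted at the origin on the work surface. World frame = base frame: x ahead of the robot, y to its left, z up, the work surface at z = 0. Lengths are in m, angles in rad, forces in N, time in s.
With the tool pointing down it reaches from about 0.225 to 0.875 m from the base axis. Payload 3.4 kg.
Tool frame: the origin (TCP) lies between the finger pads; the fingertips stand 8 mm ahead of it and the grasp point (between the pads) lies 11 mm behind it; z points along the fingers, y is the line along which they close (so a half turn about z gives the same grasp; the last joint's range is limited). The gripper opens to 85 mm and grips with 20 to 120 N. Pads are 22 mm wide; open, the fingers measure 114 mm over their backs; the gripper's body (76 mm by 85 mm) begins 54 mm behind the grasp point. The pads swing forward as they close: fully open they stand 13 mm farther back than shut.
Start: joints at [-1.305, 0.276, 1.505, -0, 1.361, -0.121], TCP at [0.217, -0.533, 0.239] pointing down, gripper open.
Joint ranges: [-2.89, 2.89], [-0.75, 2.08], [0.22, 2.7], [-1.18, 4.32], [0.11, 2.71], [-2.7, 2.7]. Speed limits (rad/s): [2.57, 2.57, 3.14, 3.14, 3.14, 3.14].

### API

Orientations are given as a unit quaternion [w, x, y, z].
In Python, from rig import manip, optics, finder gives the robot as it stands.
- The arm moves only by the tool servo_tool, never from a script. Its argument "increments" is a list of rows, each a list of 7 numbers: the shift along the tool's x, y, z in cm, then the turn, a rotation vector about the tool's x, y, z in degrees, then the closure, from -1 (fully open) to 1 (shut). In form: [[x, y, z, rx, ry, rz, gripper], ...]. A call has exactly 5 rows; each row shifts and turns the commanded pose from where the row before left it, along the tool's axes as they then stand; what a row does not reach is not made up. A row lasts 1/10 s, in which the tool goes at most 50 mm and 8.59 degrees, less where a joint would pass 70% of its speed; a pose out of reach is approached as far as the arm can. A call is refused whole if a number of a shift passes 5 or a number of a turn 8.59, either way. A call with a gripper value outside its range is refused whole. The fingers move at their own pace and stop on an object; "squeeze" is the grip in N (left out, the last holds). Time passes only in rows, so rows that do not move let the fingers close, or fill a call up. It gives the time, the measured TCP pose, the force, the opening and the grip force at its end, in the units of the state.
- manip.get_state(): the state, without advancing time (a new reading comes with each control period).
- optics.get_image(name): name is "scene" or "top"; returns the picture (480x640x3 uint8, red, green, blue); there is no depth.
- optics.get_calibration(name): a dict with "fov_y" (degrees; the focal length in pixels is half the picture's height over the tangent of half this angle, whatever the lens; pixels are square), "cx", "cy" (the principal point, pixels), "world_to_cam" (4x4, takes a point from world to camera coordinates). Camera axes: x right, y down, z forward; pixel columns grow to the right and rows downward; lengths in m; the calibration is good to about 2 mm. A picture is of the moment at which its call begins. get_calibration takes no time and is no camera call.
- manip.sign_off(): hands the job in; it is judged then, once.
Trained networks look in the newest picture that a camera, given by its name, has taken for a name from the list of things; names that differ only in an ending like _2 or _b are one class to them, and where a whole thing is asked for, a point or a joint stands for the part that bears it (a point fixed in the world has none). Each returns a list of dicts, best first, with "p" (0 to 1); they miss things now and then, are a little off and sometimes report something else, mostly with a low value. They report only what shows in the picture. A call takes as long as a camera call. They do not tell look-alikes from the thing itself.
- finder.silhouettes(label, camera): "region" (480x640 bool, what is visible of it) and "box" ([centre column, centre row, width, height] in pixels, round what is visible of it).
- finder.tip_of(label, camera): "at" ([column, row] in pixels: a listed point, or the origin of a listed thing).
The state is a dict: "clock": time; "qpos": joint angles; "qd": joint speeds; "effort": joint torques, N m; "position": TCP position; "ee_rot": TCP orientation; "contact_force": force on the tool from outside, world axes, zero at the start; "moment": the same for the moment, N m; "width": finger opening in m; "gripper_force": force on a finger pad.
Only numpy, scipy, OpenCV 4.12 (cv2) and the standard library are available. Lean on these libraries where they do the work, as an engineer would, in place of code of your own. Each camera call takes 0.05 s, during which the arm holds its last target. There are 200 camera calls.

### The job

On the bookseller's repair desk, turn the wooden jar carousel by pushing the pegs on its rim with the fingertips, until the jar with the red lid faces front, lined up with the white pointer, and leave it at rest there. Do not pinch or force the carousel, and do not touch, lift or tip any of the jars: they ride round upright in their wells. Leave the books, mug, magnifier and brush where they lie.

Things in the scene. Friction and masses are not known exactly. Their poses are not given: they have to be found in the camera images.
- stand: fixed dark wooden stand of the carousel, 220 x 220 x 14 mm, under the disc. Origin: on the turning axis, at desk level; z up; its own -x axis is the carousel's front, where a dark tongue 70 mm wide sticks out from under the disc to 220 mm from the axis, carrying a flat white pointer (20 mm wide, its diamond tip 212 mm from the axis, 13 mm above the desk)
- carousel: pale wooden disc, 300 mm across, 18 mm thick, top 42 mm above the desk; turns either way without stops on a stiff bearing (1.5 N at the rim; after a brisk push it coasts a few degrees). Origin: on the turning axis at its underside; its axes turn with it. Four wells (rings 60 mm across, 8 mm tall) lie 75 mm from the axis at 0, 90, 180, 270 degrees from its x axis, a jar in each (tops 97 mm above the desk)
- peg0 (a point): top centre of one of eight identical upright dark steel pegs on the disc's rim, 14 mm across, 28 mm tall, tops 70 mm above the desk. All stand 138 mm from the turning axis, 45 degrees apart; this one at 22.5 degrees from the carousel's own x axis towards its y axis
- red_jar: squat wax jar, 48 mm across, 55 mm tall, glass with a red lid; loose, upright in one of the four wells (which one varies). Origin: centre of its underside; z up
- blue_jar: squat wax jar, 48 mm across, 55 mm tall, glass with a blue lid; loose, upright in one of the four wells (which one varies). Origin: centre of its underside; z up
- white_jar: squat wax jar, 48 mm across, 55 mm tall, glass with a white lid; loose, upright in one of the four wells (which one varies). Origin: centre of its underside; z up
- black_jar: squat wax jar, 48 mm across, 55 mm tall, glass with a black lid; loose, upright in one of the four wells (which one varies). Origin: centre of its underside; z up
- green_book: bystander: closed green book, 210 x 150 x 32 mm, lying left of the carousel. Origin: centre of its underside
- red_book: bystander: closed red book, 190 x 130 x 26 mm, lying to the right. Origin: centre of its underside
- magnifier: bystander: magnifying glass lying flat to the right, brass ring 78 mm across, 14 mm high, wooden handle reaching 137 mm along its x axis. Origin: under the centre of the lens
- mug: bystander: white mug, 76 mm across, 90 mm tall, to the left. Origin: centre of its underside
- brush: bystander: paste brush 180 mm long lying far right. Origin: under its middle
Things that resemble listed ones, but are neither listed nor needed, are in the scene too. Leave any pink or purple look-alike of the red_jar alone.

How it is judged:
By the outcome, as a careful person would: the job done as asked, in the order asked, and still so for the second after the job is handed in, with the robot touching nothing.
It also fails if it takes over 56 s, if anything falls off the work surface, if the arm or the gripper's body presses on something with over 40 N, if the wrist force passes 120 N, or if a joint passes its speed limit or range.

## Working session

There is one attempt and no reset: what is moved stays moved. The work goes in short steps, Python scripts to look and compute and a tool call to move; the robot and the scene stay as the last step left them, time stands still between calls to the robot, and variables do not carry over. Pictures are saved under pics/ and viewed, at most 10 in all, crops included, and the job is handed in when it is done.

Besides the shell and the picture viewer there is one more tool, called after "Emit:" as a command line: name --pt "numbers of a row" for each row, then --argument value for the rest. servo_tool: Moves the arm, as the interface text tells. Its arguments: {"type":"object","properties":{"increments":{"type":"array","items":{"type":"array","items":{"type":"number"}}},"squeeze":{"type":"number"}},"required":["increments"]}

```bash
mkdir -p pics; cat > h.py <<'E'
import numpy as np,cv2
from rig import manip,optics,finder
def ray(cam,uv,z):
    c=optics.get_calibration(cam);f=240/np.tan(np.radians(c['fov_y'])/2)
    T=np.array(c['world_to_cam']);R=T[:3,:3];o=-R.T@T[:3,3]
    d=R.T@np.array([(uv[0]-c['cx'])/f,(uv[1]-c['cy'])/f,1])
    return o+d*(z-o[2])/d[2]
def proj(cam,p):
    c=optics.get_calibration(cam);f=240/np.tan(np.radians(c['fov_y'])/2)
    q=np.array(c['world_to_cam'])@np.r_[p,1];return np.array([c['cx']+f*q[0]/q[2],c['cy']+f*q[1]/q[2]])
E
python3 - <<'E'
from h import *
a=optics.get_image('top');b=optics.get_image('scene')
cv2.imwrite('pics/t0.png',a[:,:,::-1]);cv2.imwrite('pics/s0.png',b[:,:,::-1])
for l,z in [('stand',0),('carousel',.024),('red_jar',.042),('blue_jar',.042),('white_jar',.042),('black_jar',.042),('peg0',.07)]:
    for d in finder.tip_of(l,'top')[:8]: print(l,round(d['p'],2),np.round(d['at']),ray('top',d['at'],z).round(3))
s=manip.get_state();print(s)
for c in('top','scene'):print(optics.get_calibration(c))
E
```

```text
carousel 0.75 [324. 217.] [ 0.596 -0.028  0.024]
red_jar 0.88 [225. 217.] [0.6   0.236 0.042]
red_jar 0.84 [216. 181.] [0.699 0.261 0.042]
red_jar 0.81 [423. 247.] [ 0.508 -0.287  0.042]
red_jar 0.81 [424. 279.] [ 0.425 -0.286  0.042]
red_jar 0.58 [338. 196.] [ 0.65  -0.066  0.042]
blue_jar 0.68 [352. 233.] [ 0.55  -0.101  0.042]
blue_jar 0.44 [300. 203.] [0.634 0.037 0.042]
white_jar 0.51 [298. 204.] [0.63  0.042 0.042]
black_jar 0.75 [312. 238.] [0.538 0.005 0.042]
peg0 0.82 [272. 209.] [0.614 0.109 0.07 ]
{'clock': 0.45, 'qpos': array([-1.30497532e+00,  2.75987321e-01,  1.50499013e+00,  6.19693267e-05,
        1.36068673e+00, -1.21002335e-01]), 'qd': array([-0.00085633, -0.00094128, -0.00200843, -0.0006529 , -0.00094006,
       -0.00067836]), 'effort': array([-2.75304657e-03, -4.16211176e+01, -2.45811528e+01, -4.67692353e-04,
        2.20585345e-03, -2.25628736e-05]), 'position': array([ 0.2169326 , -0.53251193,  0.23924219]), 'ee_rot': array([-3.78601825e-05,  9.81355438e-01,  1.92201721e-01,  2.76364025e-05]), 'contact_force': array([ 0.72702382, -0.29325502, -0.31053328]), 'moment': array([-0.00192898,  0.05658618,  0.00899894]), 'gripper_force': 0.0, 'width': 0.08570592025513274}
{'fov_y': 54.462421717586636, 'cx': 311.51974377642773, 'cy': 240.4366656373432, 'world_to_cam': array([[-0.01742402, -0.99957612, -0.02332357,  0.01685958],
       [-0.99603174,  0.01938901, -0.08686099,  0.53309713],
       [ 0.08727639,  0.02171755, -0.99594738,  1.23184598],
       [ 0.        ,  0.        ,  0.        ,  1.        ]])}
{'fov_y': 43.00890319987104, 'cx': 323.80573031148424, 'cy': 238.50105097848777, 'world_to_cam': array([[-0.35409241,  0.93505835, -0.01686569,  0.19841854],
       [ 0.6958564 ,  0.25137582, -0.67275112, -0.31668978],
       [-0.62482192, -0.24995217, -0.73967661,  1.73977099],
       [ 0.        ,  0.        ,  0.        ,  1.        ]])}
```

View pics/t0.png

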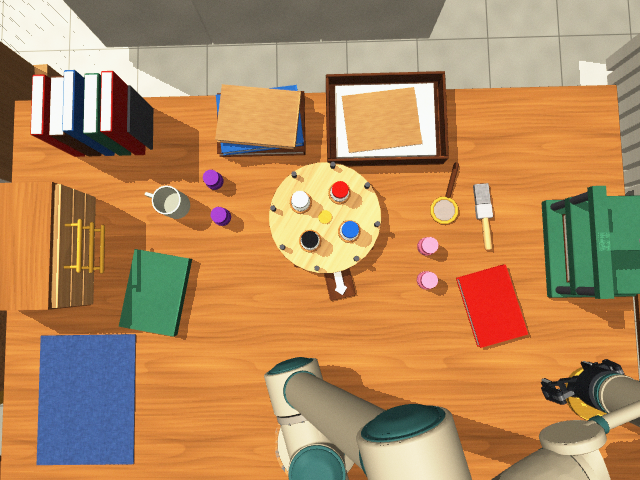

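View pics/s0.png

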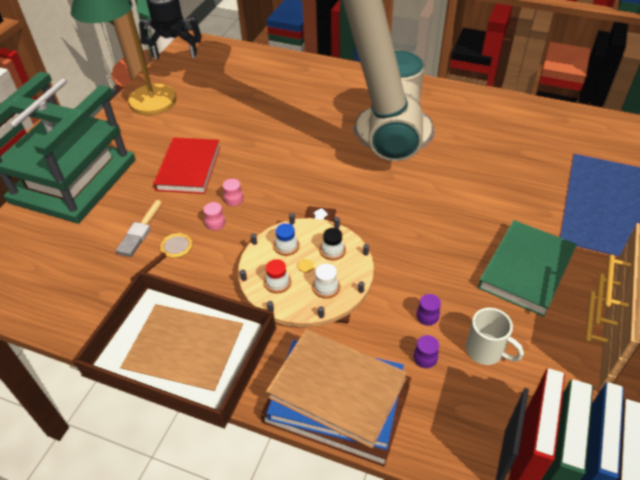

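Top picture: the red lid is on the disc at (340,190), blue (350,230), black (310,240) and white (300,201). The pointer tip is near (341,295). The red_jar candidates are red (340,190), purple (213,180) and (221,216), and pink (428,246) and (428,281). Only (340,190) is truly red and sits in a carousel well. I'll confirm it in a crop and measure.

```bash
cat >> h.py <<'E'
def blob(im,mask,box):
    m=np.zeros(mask.shape,bool);x0,y0,x1,y1=box;m[y0:y1,x0:x1]=mask[y0:y1,x0:x1]
    n,l,s,c=cv2.connectedComponentsWithStats(m.astype(np.uint8))
    return [(s[i,4],c[i]) for i in range(1,n) if s[i,4]>=5]
E
python3 - <<'E'
from h import *
a=cv2.imread('pics/t0.png');h=cv2.cvtColor(a,cv2.COLOR_BGR2HSV).astype(int)
H,S,V=h[...,0],h[...,1],h[...,2]
crop=cv2.resize(a[150:310,245:405],(600,600),interpolation=cv2.INTER_CUBIC);cv2.imwrite('pics/c0.png',crop)
box=(262,155,390,305)
for n,m,z in [('red',((H<6)|(H>174))&(S>180)&(V>120),.097),('blue',(H>100)&(H<125)&(S>150)&(V>100),.097),('hub',(H>20)&(H<27)&(S>190)&(V>200),.05),('white',(S<25)&(V>215),.013),('dark',(V<85),.07)]:
    for k,c in blob(a,m,box): print(n,k,c.round(1),ray('top',c,z).round(4))
for l in('carousel','stand'):
    for d in finder.silhouettes(l,'top')[:1]:
        (x,y),(w,hh),an=cv2.fitEllipse(max(cv2.findContours(d['region'].astype(np.uint8),0,2)[0],key=len)); print(l,d['p'],x,y,w,hh,ray('top',(x,y),.042).round(4))
E
```

```text
red 219 [339.7 189.1] [ 0.6572 -0.0689  0.097 ]
blue 218 [349.8 229.1] [ 0.5537 -0.0922  0.097 ]
white 67 [359.4 155.2] [ 0.767  -0.1285  0.013 ]
white 217 [299.2 198.8] [0.6492 0.039  0.013 ]
white 12 [332.6 195.2] [ 0.6571 -0.0525  0.013 ]
white 7 [340.7 231.9] [ 0.5561 -0.0724  0.013 ]
white 163 [339.3 283. ] [ 0.418  -0.0654  0.013 ]
dark 11 [267. 155.] [0.7578 0.1196 0.07  ]
dark 27 [332.3 156.7] [ 0.7493 -0.0526  0.07  ]
dark 286 [363.5 162.5] [ 0.7317 -0.1338  0.07  ]
dark 11 [332.3 166.7] [ 0.7223 -0.0519  0.07  ]
dark 10 [294.3 176.1] [0.6996 0.0483 0.07  ]
dark 8 [366. 187.] [ 0.6665 -0.1386  0.07  ]
dark 7 [274.  209.4] [0.6124 0.1026 0.07  ]
dark 6 [375.2 225.3] [ 0.5653 -0.1596  0.07  ]
dark 220 [309.4 239. ] [0.533  0.0115 0.07  ]
dark 41 [345.7 272.6] [ 0.4446 -0.0804  0.07  ]
dark 18 [326.7 275.2] [ 0.4388 -0.0314  0.07  ]
carousel 0.57 324.5965270996094 217.27381896972656 109.96891021728516 111.36441040039062 [ 0.5929 -0.0293  0.042 ]
stand 0.84 339.9339294433594 284.4246826171875 29.319177627563477 31.32372283935547 [ 0.4143 -0.066   0.042 ]
```

View pics/c0.png

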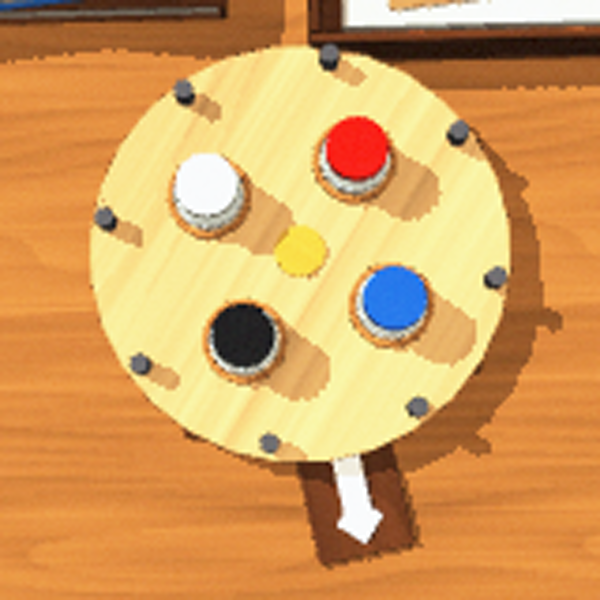

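The crop shows the vivid red lid at crop (357,148), i.e. image (340,189), in a carousel well at the back. That's the one; the pink and purple lids stand off the disc. Next I'll fit the axis and angles from the peg tops, lids and pointer.

```bash
cat > fit.py <<'E'
from h import *
from scipy.optimize import least_squares
cr=lambda p:((p[0]+.5)/3.75+244.5,(p[1]+.5)/3.75+149.5)
P=np.array([ray('top',cr(p),.07)[:2] for p in [(330,51),(185,89),(106,215),(140,362),(270,439),(418,404),(496,274),(458,129)]])
# pegs ordered image-wise: counterclockwise seen from above
r=least_squares(lambda v:np.r_[[P[k]-(v[:2]+.138*np.array([np.cos(v[2]+k*np.pi/4),np.sin(v[2]+k*np.pi/4)])) for k in range(8)]].ravel(),[.593,-.029,0])
print('axis',r.x[:2].round(4),'peg angle',np.degrees(r.x[2]).round(2),'res mm',np.abs(r.fun*1000).max().round(1))
ax=r.x[:2]
print('hub',ray('top',cr((302,250)),.045).round(4))
for n,p,z in [('red',(357,148),.097),('blue',(395,298),.097),('white',(208,183),.097),('black',(244,336),.097),('tip',(365,543),.013)]:
    d=ray('top',cr(p),z)[:2]-ax;print(n,np.hypot(*d).round(4),np.degrees(np.arctan2(d[1],d[0])).round(2))
p1=ray('top',cr((365,543)),.013);p0=ray('top',cr((345,460)),.013);d=p1-p0;print('shaft dir',np.degrees(np.arctan2(d[1],d[0])),p1,p0)
E
python3 fit.py
```

```text
axis [ 0.5955 -0.0294] peg angle -9.83 res mm 1.5
hub [ 0.595  -0.0308  0.045 ]
red 0.0733 -32.9
blue 0.0757 -123.44
white 0.0737 57.44
black 0.0764 149.0
tip 0.2125 -168.45
shaft dir -167.6900884073077 [ 0.38725145 -0.07190279  0.013     ] [ 0.44674323 -0.05892071  0.013     ]
```

Axis at (0.5955, −0.0294). The fit is good: residual 1.5 mm, jars at r≈75 mm, pointer tip at r=212.5 mm. Red is at −32.3° and the pointer at −168.4°, so the disc must turn about −136° (clockwise from above).

Plan: with shut fingers, enter behind the peg at 35.2° and sweep it round in an arc, turning the tool with it. First I'll travel high to above the entry gap at (0.670, 0.089).

Emit:
servo_tool --pt "3.27 -2.02 0 0 0 0 1" --pt "3.27 -2.02 0 0 0 0 1" --pt "3.27 -2.02 0 0 0 0 1" --pt "3.27 -2.02 0 0 0 0 1" --pt "3.27 -2.02 0 0 0 0 1" --squeeze 20

```text
clock: 1.05
position: [0.3309, -0.3761, 0.2395]
ee_rot: [0.0, 0.981, 0.192, 0.0]
contact_force: [0.3, -1.3, -0.5]
width: 0.0126
gripper_force: 0.0
```

Emit:
servo_tool --pt "3.27 -2.02 0 0 0 0 1" --pt "3.27 -2.02 0 0 0 0 1" --pt "3.27 -2.02 0 0 0 0 1" --pt "3.27 -2.02 0 0 0 0 1" --pt "3.27 -2.02 0 0 0 0 1"

```text
clock: 1.55
position: [0.4443, -0.2208, 0.2396]
ee_rot: [0.0, 0.981, 0.192, 0.0]
contact_force: [-0.7, 0.1, 0.2]
width: 0.0003
gripper_force: 0.0
```

Emit:
servo_tool --pt "3.27 -2.02 0 0 0 0 1" --pt "3.27 -2.02 0 0 0 0 1" --pt "3.27 -2.02 0 0 0 0 1" --pt "3.27 -2.02 0 0 0 0 1" --pt "3.27 -2.02 0 0 0 0 1"

```text
clock: 2.05
position: [0.5577, -0.0655, 0.2395]
ee_rot: [0.0, 0.981, 0.192, 0.0]
contact_force: [0.7, -1.1, -1.0]
width: 0.0001
gripper_force: 0.0
```

Emit:
servo_tool --pt "3.27 -2.02 0 0 0 0 1" --pt "3.27 -2.02 0 0 0 0 1" --pt "3.27 -2.02 0 0 0 0 1" --pt "3.27 -2.02 0 0 0 0 1" --pt "3.27 -2.02 0 0 0 0 1"

```text
clock: 2.55
position: [0.671, 0.0897, 0.2392]
ee_rot: [0.0, 0.981, 0.192, 0.0]
contact_force: [0.6, -0.9, 1.1]
width: 0.0002
gripper_force: 0.0
```

Emit:
servo_tool --pt "0 0 0 0 0 -8.4 1" --pt "0 0 0 0 0 -8.4 1" --pt "0 0 0 0 0 -8.4 1" --pt "0 0 0 0 0 -8.4 1" --pt "0 0 0 0 0 -8.4 1"

```text
clock: 3.05
position: [0.6702, 0.0884, 0.2392]
ee_rot: [0.0, 0.846, 0.534, -0.0]
contact_force: [-0.1, -0.0, 0.1]
width: -0.0001
gripper_force: 0.0
```

Emit:
servo_tool --pt "0 0 0 0 0 -8.4 1" --pt "0 0 0 0 0 -8.4 1" --pt "0 0 0 0 0 -8.4 1" --pt "0 0 0 0 0 -8.4 1" --pt "0 0 0 0 0 -8.4 1"

```text
clock: 3.55
position: [0.6702, 0.0883, 0.2392]
ee_rot: [-0.0, 0.598, 0.801, -0.0]
contact_force: [0.1, -0.2, 0.5]
width: 0.0
gripper_force: 0.0
```

Emit:
servo_tool --pt "0 0 0 0 0 -8.4 1" --pt "0 0 0 0 0 -8.4 1" --pt "0 0 0 0 0 -8.4 1" --pt "0 0 0 0 0 -8.4 1" --pt "0 0 0 0 0 -8.4 1"

```text
clock: 4.05
position: [0.6702, 0.0883, 0.2392]
ee_rot: [-0.0, 0.271, 0.962, -0.0]
contact_force: [-1.5, -0.1, 0.7]
width: -0.0002
gripper_force: 0.0
```

Position and yaw (148.6°) are as planned. Now I'll descend to TCP z = 0.064.

Emit:
servo_tool --pt "0 0 3 0 0 0 1" --pt "0 0 3 0 0 0 1" --pt "0 0 3 0 0 0 1" --pt "0 0 3 0 0 0 1" --pt "0 0 3 0 0 0 1"

```text
clock: 4.55
position: [0.6702, 0.0883, 0.0882]
ee_rot: [0.0, 0.274, 0.962, 0.0]
contact_force: [0.8, -0.1, -0.4]
width: 0.0002
gripper_force: 0.0
```

Emit:
servo_tool --pt "0 0 0.5 0 0 0 1" --pt "0 0 0.5 0 0 0 1" --pt "0 0 0.5 0 0 0 1" --pt "0 0 0.5 0 0 0 1" --pt "0 0 0.5 0 0 0 1"

```text
clock: 5.05
position: [0.671, 0.0883, 0.0653]
ee_rot: [0.001, 0.274, 0.962, 0.0]
contact_force: [0.1, -0.2, -0.3]
width: -0.0002
gripper_force: 0.0
```

```bash
python3 - <<'E'
from h import *
b=optics.get_image('scene');cv2.imwrite('pics/s1.png',cv2.resize(b[180:360,200:440,::-1],(800,600),interpolation=cv2.INTER_CUBIC))
s=manip.get_state();print(s['position'],s['contact_force'],s['qpos'])
E
```

```text
[0.6701938  0.08827895 0.06403873] [-0.60474554 -0.28637959 -0.81972846] [ 2.81741647e-02  5.51623804e-01  1.51234517e+00 -1.13822713e-04
  1.07739297e+00 -9.86894406e-01]
```

View pics/s1.png

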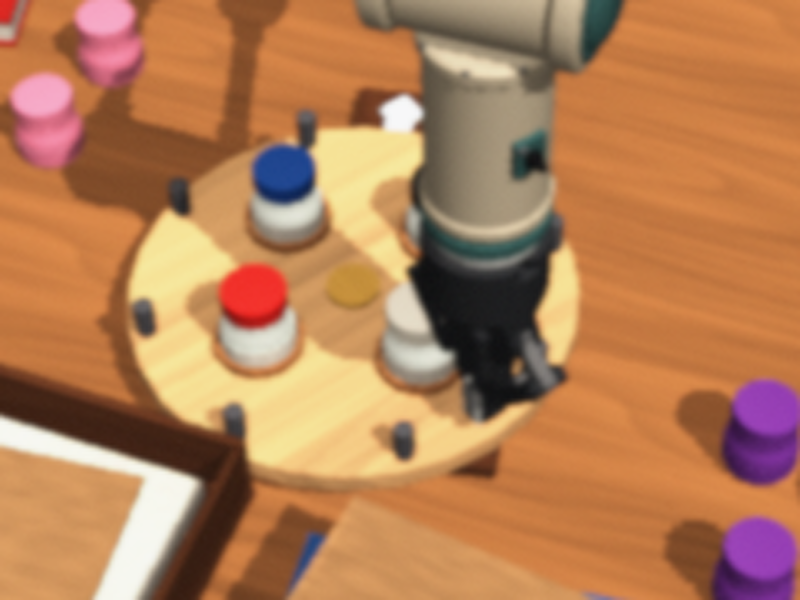

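The fingers are in the gap behind the peg (crop 403,440), off the disc and clear of the white jar, with forces near 0. I'll move out 6 mm for jar clearance, then sweep clockwise in an arc (r≈145 mm). Each row turns 4°, with a chord of −1.015 cm in x and −0.035 cm in y.

Emit:
servo_tool --pt "0 0.6 0 0 0 0 1" --pt "-0.508 -0.009 0 0 0 2 1" --pt "-0.508 -0.009 0 0 0 2 1" --pt "-0.508 -0.009 0 0 0 2 1" --pt "-0.508 -0.009 0 0 0 2 1"

```text
clock: 5.6
position: [0.6906, 0.0819, 0.0648]
ee_rot: [0.001, 0.341, 0.94, 0.0]
contact_force: [-0.5, -0.2, 0.3]
width: -0.0004
gripper_force: 0.0
```

Emit:
servo_tool --pt "-0.508 -0.009 0 0 0 2 1" --pt "-0.508 -0.009 0 0 0 2 1" --pt "-0.508 -0.009 0 0 0 2 1" --pt "-0.508 -0.009 0 0 0 2 1" --pt "-0.508 -0.009 0 0 0 2 1"

```text
clock: 6.1
position: [0.7079, 0.0639, 0.0644]
ee_rot: [-0.0, 0.423, 0.906, 0.0]
contact_force: [-1.5, 0.8, 1.1]
width: 0.0003
gripper_force: 0.7
```

Emit:
servo_tool --pt "-1.015 -0.035 0 0 0 4 1" --pt "-1.015 -0.035 0 0 0 4 1" --pt "-1.015 -0.035 0 0 0 4 1" --pt "-1.015 -0.035 0 0 0 4 1" --pt "-1.015 -0.035 0 0 0 4 1"

```text
clock: 6.6
position: [0.7335, 0.0199, 0.0643]
ee_rot: [-0.0, 0.574, 0.819, 0.0]
contact_force: [-0.7, 1.4, 0.6]
width: 0.0001
gripper_force: 0.6
```

```bash
cat >> h.py <<'E'
AX=np.array([.5955,-.0294])
def look(name=None):
    a=optics.get_image('top');s=manip.get_state();d=s['position'][:2]-AX;q=s['ee_rot']
    print('t',s['clock'],'tool r',np.hypot(*d).round(4),'phi',np.degrees(np.arctan2(d[1],d[0])).round(2),'yaw',np.degrees(2*np.arctan2(q[2],q[1])).round(2),'z',s['position'][2].round(4),'F',s['contact_force'].round(1),'q6',s['qpos'][5].round(2))
    h=cv2.cvtColor(a,cv2.COLOR_RGB2HSV).astype(int);H,S,V=h[...,0],h[...,1],h[...,2]
    for n,m in [('red',((H<6)|(H>174))&(S>180)&(V>90)),('blue',(H>100)&(H<125)&(S>150)&(V>70))]:
        for k,c in blob(a,m,(262,155,390,275)):
            if k<60: continue
            e=ray('top',c,.097)[:2]-AX;print(n,k,np.hypot(*e).round(4),np.degrees(np.arctan2(e[1],e[0])).round(2))
    if name: cv2.imwrite('pics/'+name,cv2.resize(a[130:310,225:425,::-1],(666,600),interpolation=cv2.INTER_CUBIC))
E
python3 -c "
from h import *
look('c1.png')"
```

```text
t 6.65 tool r 0.1467 phi 18.77 yaw 109.78 z 0.0643 F [ 1.8 -1.6  0.8] q6 -0.41
red 217 0.0733 -54.7
blue 214 0.0761 -145.07
```

View pics/c1.png

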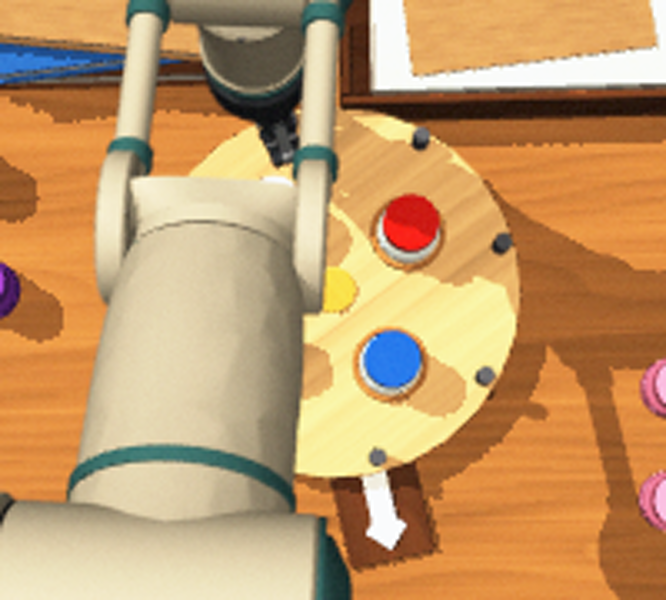

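The sweep works: red is now at −54.7° and forces are small. The arm covers the left half in the top view; red shows at crop (411,222). About 113° remain, so I'll do 80° now.

Emit:
servo_tool --pt "-1.015 -0.05 0 0 0 4 1" --pt "-1.015 -0.05 0 0 0 4 1" --pt "-1.015 -0.05 0 0 0 4 1" --pt "-1.015 -0.05 0 0 0 4 1" --pt "-1.015 -0.05 0 0 0 4 1"

```text
clock: 7.15
position: [0.742, -0.0296, 0.0643]
ee_rot: [-0.0, 0.707, 0.707, 0.001]
contact_force: [1.4, 8.9, 0.1]
width: 0.0002
gripper_force: 8.5
```

Emit:
servo_tool --pt "-1.015 -0.045 0 0 0 4 1" --pt "-1.015 -0.045 0 0 0 4 1" --pt "-1.015 -0.045 0 0 0 4 1" --pt "-1.015 -0.045 0 0 0 4 1" --pt "-1.015 -0.045 0 0 0 4 1"

```text
clock: 7.65
position: [0.7445, -0.0328, 0.0655]
ee_rot: [-0.028, 0.823, 0.567, 0.035]
contact_force: [29.1, 83.8, -11.5]
width: 0.0
gripper_force: 43.3
```

```bash
python3 -c "
from h import *
look()"
```

```text
t 7.7 tool r 0.1491 phi -1.36 yaw 68.91 z 0.0655 F [28.  86.7 -8.5] q6 0.15
```

It's jammed at 87 N. I'll back off at once and then look.

Emit:
servo_tool --pt "1.5 -0.045 0 0 0 -5 1" --pt "1.5 -0.045 0 0 0 -5 1" --pt "1.015 -0.035 0 0 0 -5 1" --pt "1.015 -0.035 0 0 0 -5 1" --pt "1.015 -0.035 0 0 0 -4 1"

```text
clock: 8.2
position: [0.7422, -0.019, 0.0642]
ee_rot: [0.0, 0.679, 0.734, -0.0]
contact_force: [-0.2, -0.3, 0.0]
width: 0.0
gripper_force: 0.0
```

```bash
python3 -c "
from h import *
look()
b=optics.get_image('scene');cv2.imwrite('pics/s2.png',cv2.resize(b[150:360,180:460,::-1],(800,600),interpolation=cv2.INTER_CUBIC))"
```

```text
t 8.25 tool r 0.1468 phi 4.67 yaw 94.56 z 0.0642 F [-0.4  0.2  0.5] q6 -0.2
red 217 0.0743 -76.03
blue 121 0.0793 -160.09
```

View pics/s2.png

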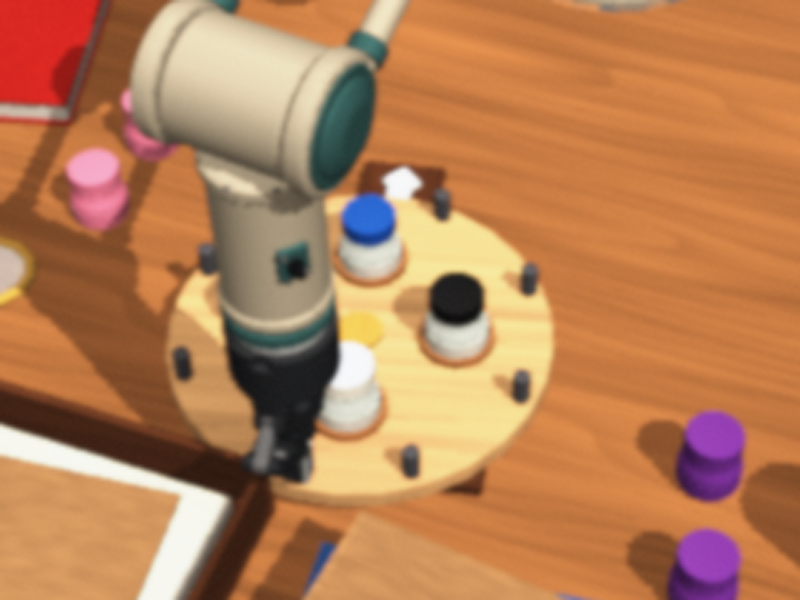

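The outer knuckle of the gripper caught the near-left corner of the tray, at crop (240,480). The jars still stand upright in their wells. With red at −76°, about 92° remain, and I'll do it on the right/front side away from the tray: lift, turn, and re-enter behind the peg at −98.5° (at φ≈−80°, r 150 mm, pushing with the +x face, yaw 190°).

Emit:
servo_tool --pt "0 0 -2.2 0 0 0 1" --pt "0 0 -2.2 0 0 0 1" --pt "0 0 -2.2 0 0 0 1" --pt "0 0 -2.2 0 0 0 1" --pt "0 0 -2.2 0 0 0 1"

```text
clock: 8.8
position: [0.7418, -0.0216, 0.1752]
ee_rot: [0.0, 0.682, 0.731, -0.0]
contact_force: [-0.3, -0.0, -0.4]
width: 0.0
gripper_force: 0.0
```

Emit:
servo_tool --pt "-2.99 -2.66 0 0 0 0 1" --pt "-2.99 -2.66 0 0 0 0 1" --pt "-2.99 -2.66 0 0 0 0 1" --pt "-2.99 -2.66 0 0 0 0 1" --pt "-2.99 -2.66 0 0 0 0 1"

```text
clock: 9.3
position: [0.6188, -0.1813, 0.1745]
ee_rot: [0.0, 0.682, 0.732, -0.0]
contact_force: [0.3, -1.2, 0.8]
width: 0.0001
gripper_force: 0.0
```

Emit:
servo_tool --pt "0 0 0 0 0 -6.36 1" --pt "0 0 0 0 0 -6.36 1" --pt "0 0 0 0 0 -6.36 1" --pt "0 0 0 0 0 -6.36 1" --pt "0 0 0 0 0 -6.36 1"

```text
clock: 9.8
position: [0.6198, -0.1803, 0.1744]
ee_rot: [0.0, 0.453, 0.891, -0.0]
contact_force: [0.3, 0.5, -0.4]
width: -0.0004
gripper_force: 0.0
```

Emit:
servo_tool --pt "0 0 0 0 0 -6.36 1" --pt "0 0 0 0 0 -6.36 1" --pt "0 0 0 0 0 -6.36 1" --pt "0 0 0 0 0 -6.36 1" --pt "0 0 0 0 0 -6.36 1"

```text
clock: 10.3
position: [0.6199, -0.1803, 0.1744]
ee_rot: [0.0, 0.192, 0.981, -0.0]
contact_force: [0.6, 0.1, -0.2]
width: -0.0002
gripper_force: 0.0
```

Emit:
servo_tool --pt "0 0 0 0 0 -6.36 1" --pt "0 0 0 0 0 -6.36 1" --pt "0 0 0 0 0 -6.36 1" --pt "0 0 0 0 0 -6.36 1" --pt "0 0 0 0 0 -6.36 1"

```text
clock: 10.8
position: [0.6198, -0.1802, 0.1744]
ee_rot: [-0.0, -0.084, 0.996, -0.0]
contact_force: [0.6, -0.2, 0.9]
width: 0.0001
gripper_force: 0.0
```

```bash
python3 -c "
from h import *
look('c2.png')"
```

```text
t 10.85 tool r 0.1528 phi -80.83 yaw 189.85 z 0.1744 F [ 0.9 -0.6 -0.1] q6 -2.13
red 217 0.0743 -76.03
blue 219 0.0761 -165.43
```

View pics/c2.png

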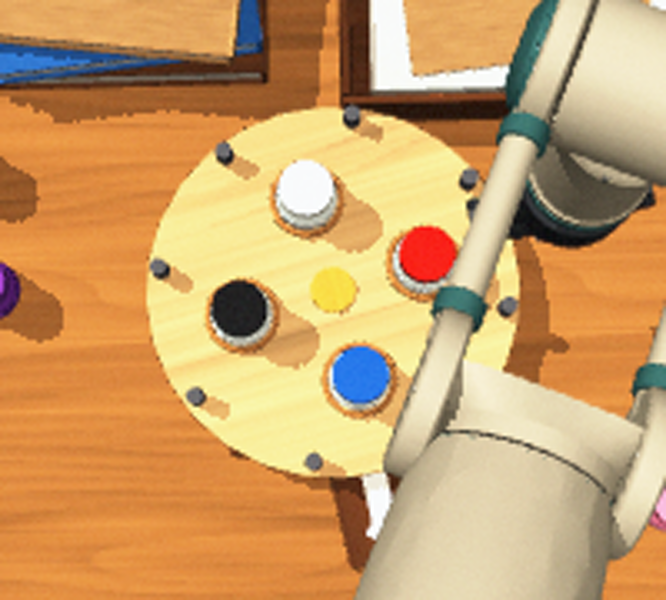

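All four jars are upright and the tray hasn't moved. Red is at crop (428,255), and the target peg at crop (507,306). I'll descend, ease in 6 mm and start the sweep.

Emit:
servo_tool --pt "0 0 1.7 0 0 0 1" --pt "0 0 1.7 0 0 0 1" --pt "0 0 1.7 0 0 0 1" --pt "0 0 1.7 0 0 0 1" --pt "0 0 1.7 0 0 0 1"

```text
clock: 11.35
position: [0.62, -0.1801, 0.0888]
ee_rot: [0.0, -0.081, 0.997, -0.0]
contact_force: [0.3, -0.6, 0.0]
width: -0.0002
gripper_force: 0.0
```

Emit:
servo_tool --pt "0 0 0.5 0 0 0 1" --pt "0 0 0.5 0 0 0 1" --pt "0 0 0.5 0 0 0 1" --pt "0 0 0.5 0 0 0 1" --pt "0 0 0.5 0 0 0 1"

```text
clock: 11.85
position: [0.6205, -0.1794, 0.0645]
ee_rot: [0.001, -0.083, 0.997, -0.0]
contact_force: [0.5, -1.0, -0.3]
width: 0.0002
gripper_force: 0.0
```

Emit:
servo_tool --pt "0 0.6 0 0 0 0 1" --pt "0.51 0.009 0 0 0 2 1" --pt "0.51 0.009 0 0 0 2 1" --pt "0.51 0.009 0 0 0 2 1" --pt "0.51 0.009 0 0 0 2 1"

```text
clock: 12.35
position: [0.5987, -0.1748, 0.0646]
ee_rot: [0.0, -0.013, 1.0, -0.0]
contact_force: [-0.3, -0.3, 0.2]
width: 0.0004
gripper_force: 0.0
```

Emit:
servo_tool --pt "0.51 0.009 0 0 0 2 1" --pt "0.51 0.009 0 0 0 2 1" --pt "0.51 0.009 0 0 0 2 1" --pt "0.51 0.009 0 0 0 2 1" --pt "0.51 0.009 0 0 0 2 1"

```text
clock: 12.85
position: [0.5741, -0.1736, 0.0648]
ee_rot: [0.001, 0.074, 0.997, -0.0]
contact_force: [2.2, -0.8, -0.7]
width: 0.0002
gripper_force: 0.7
```

```bash
python3 -c "
from h import *
look()"
```

```text
t 12.9 tool r 0.1456 phi -98.96 yaw 171.43 z 0.0647 F [-0.4  1.  -0.3] q6 -1.83
red 200 0.0733 -83.21
blue 219 0.0762 -172.98
```

Contact is smooth and light; red is at −83.2° with about 85° to go. I'll continue at 3° per row.

Emit:
servo_tool --pt "0.76 0.023 0 0 0 3 1" --pt "0.76 0.023 0 0 0 3 1" --pt "0.76 0.023 0 0 0 3 1" --pt "0.76 0.023 0 0 0 3 1" --pt "0.76 0.023 0 0 0 3 1"

```text
clock: 13.4
position: [0.5377, -0.1635, 0.0648]
ee_rot: [0.001, 0.204, 0.979, -0.0]
contact_force: [1.5, -0.6, -0.3]
width: -0.0002
gripper_force: 0.8
```

Emit:
servo_tool --pt "0.76 0.023 0 0 0 3 1" --pt "0.76 0.023 0 0 0 3 1" --pt "0.76 0.023 0 0 0 3 1" --pt "0.76 0.023 0 0 0 3 1" --pt "0.76 0.023 0 0 0 3 1"

```text
clock: 13.9
position: [0.5049, -0.144, 0.0648]
ee_rot: [0.001, 0.33, 0.944, -0.001]
contact_force: [-0.1, -2.0, -1.0]
width: -0.0
gripper_force: 0.8
```

```bash
python3 -c "
from h import *
look()"
```

```text
t 13.95 tool r 0.1461 phi -129.13 yaw 141.42 z 0.0646 F [-2.  1. -0.] q6 -1.31
red 137 0.0685 -114.05
blue 213 0.0763 157.63
```

Red is at about −111° by the blue lid (red is partly hidden), so about 57° remain. I'll do 45° more.

Emit:
servo_tool --pt "0.76 0.025 0 0 0 3 1" --pt "0.76 0.025 0 0 0 3 1" --pt "0.76 0.025 0 0 0 3 1" --pt "0.76 0.025 0 0 0 3 1" --pt "0.76 0.025 0 0 0 3 1"

```text
clock: 14.45
position: [0.4787, -0.1164, 0.0647]
ee_rot: [0.001, 0.45, 0.893, -0.0]
contact_force: [0.3, -1.7, 0.9]
width: 0.0001
gripper_force: 0.8
```

Emit:
servo_tool --pt "0.76 0.025 0 0 0 3 1" --pt "0.76 0.025 0 0 0 3 1" --pt "0.76 0.025 0 0 0 3 1" --pt "0.76 0.025 0 0 0 3 1" --pt "0.76 0.025 0 0 0 3 1"

```text
clock: 14.95
position: [0.4602, -0.083, 0.0646]
ee_rot: [0.0, 0.562, 0.827, -0.0]
contact_force: [-0.3, -1.6, -0.2]
width: 0.0001
gripper_force: 0.7
```

Emit:
servo_tool --pt "0.76 0.025 0 0 0 3 1" --pt "0.76 0.025 0 0 0 3 1" --pt "0.76 0.025 0 0 0 3 1" --pt "0.51 0.015 0 0 0 2 1" --pt "0.25 0.005 0 0 0 1 1"

```text
clock: 15.45
position: [0.4522, -0.0533, 0.0646]
ee_rot: [0.0, 0.645, 0.764, -0.0]
contact_force: [-0.6, -1.3, 0.7]
width: -0.0002
gripper_force: 0.8
```

```bash
python3 -c "
from h import *
look('c3.png')"
```

```text
t 15.5 tool r 0.1453 phi -170.65 yaw 99.58 z 0.0645 F [-0.8 -0.   0.1] q6 -0.44
red 143 0.0712 -152.78
blue 213 0.0754 115.6
```

View pics/c3.png

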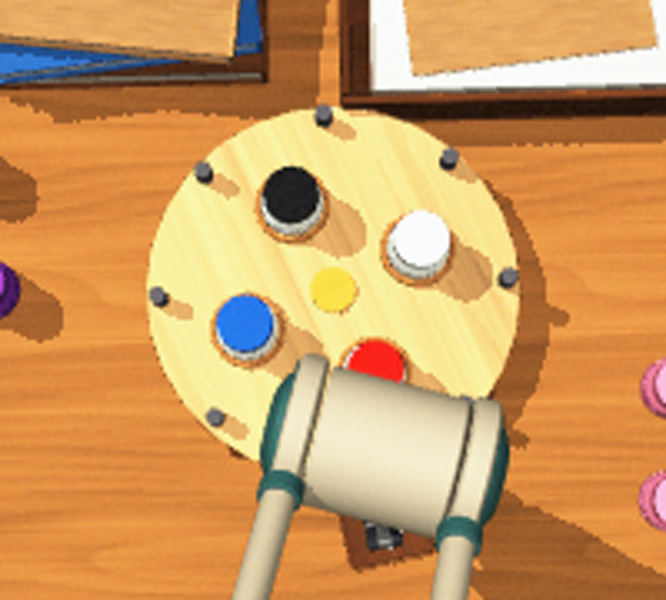

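Red is at about −153° (crop 376,360, half hidden by the wrist). About 15° remain, so I'll do a slow 12° and then refit.

Emit:
servo_tool --pt "0.51 0.01 0 0 0 2 1" --pt "0.51 0.01 0 0 0 2 1" --pt "0.51 0.01 0 0 0 2 1" --pt "0.38 0.007 0 0 0 1.5 1" --pt "0.38 0.007 0 0 0 1.5 1"

```text
clock: 16.0
position: [0.4505, -0.031, 0.0645]
ee_rot: [0.0, 0.704, 0.711, -0.0]
contact_force: [-0.2, -1.4, 0.1]
width: -0.0004
gripper_force: 0.7
```

Emit:
servo_tool --pt "0.25 0.003 0 0 0 1 1" --pt "0.25 0.003 0 0 0 1 1" --pt "0.13 0 0 0 0 0.5 1" --pt "0.13 0 0 0 0 0.5 1" --pt "0 0 0 0 0 0 1"

```text
clock: 16.5
position: [0.4507, -0.0231, 0.0644]
ee_rot: [0.0, 0.722, 0.692, 0.0]
contact_force: [-0.1, -0.2, 0.2]
width: 0.0004
gripper_force: 0.2
```

```bash
cat >> h.py <<'E'
from scipy.optimize import least_squares
def pegs(red_guess):
    # disc angle from visible peg tops near the predicted places; red = peg - 22.5
    a=optics.get_image('top');g=cv2.cvtColor(a,cv2.COLOR_RGB2HSV).astype(int)
    m=(g[...,2]<125)&(g[...,1]<90);out=[]
    for k in range(8):
        t=np.radians(red_guess+22.5+45*k);p=proj('top',np.r_[AX+.138*np.array([np.cos(t),np.sin(t)]),.06])
        x,y=p.round().astype(int)
        for n,c in blob(a,m,(x-9,y-9,x+10,y+10)):
            e=ray('top',c,.062)[:2]-AX;r=np.hypot(*e)
            if 10<=n<60 and .130<r<.146: out.append((k,n,r.round(4),((np.degrees(np.arctan2(e[1],e[0]))-22.5-45*k+180)%360-180).round(2)))
    print(out,'red by pegs median',np.median([o[3] for o in out]))
E
python3 -c "
from h import *
look();pegs(-166)
a=cv2.imread('pics/t0.png')[...,::-1].copy()
class F: 
  get_image=staticmethod(lambda n:a); get_calibration=optics.get_calibration
import h;h.optics=F
pegs(-32.3)"
```

```text
t 16.55 tool r 0.145 phi 177.48 yaw 87.56 z 0.0643 F [0.1 0.5 0.1] q6 -0.16
red 161 0.0721 -166.56
blue 214 0.0754 103.51
[(1, np.int32(22), np.float64(0.1371), np.float64(-168.36)), (2, np.int32(24), np.float64(0.1367), np.float64(-168.18)), (3, np.int32(28), np.float64(0.1369), np.float64(-167.58)), (4, np.int32(23), np.float64(0.1366), np.float64(-167.27)), (5, np.int32(24), np.float64(0.1376), np.float64(-167.08)), (6, np.int32(20), np.float64(0.1381), np.float64(-167.45))] red by pegs median -167.515
[(0, np.int32(27), np.float64(0.1371), np.float64(-32.14)), (1, np.int32(23), np.float64(0.1363), np.float64(-31.8)), (2, np.int32(23), np.float64(0.1374), np.float64(-31.82)), (3, np.int32(21), np.float64(0.1389), np.float64(-31.96)), (4, np.int32(17), np.float64(0.1394), np.float64(-32.47)), (5, np.int32(23), np.float64(0.1382), np.float64(-32.91)), (6, np.int32(23), np.float64(0.1372), np.float64(-32.87)), (7, np.int32(23), np.float64(0.1366), np.float64(-32.75))] red by pegs median -32.305
```

Red is at about −167.6° by the pegs and −165.2° by the blue jar. I'll back off, lift clear, move right and measure with a free view.

Emit:
servo_tool --pt "-0.5 0 0 0 0 0 1" --pt "-0.5 0 0 0 0 0 1" --pt "0 0 -1 0 0 0 1" --pt "0 0 -2 0 0 0 1" --pt "0 0 -3 0 0 0 1"

```text
clock: 17.1
position: [0.4488, -0.0331, 0.1244]
ee_rot: [-0.002, 0.722, 0.692, -0.001]
contact_force: [1.1, -0.3, 0.5]
width: -0.0002
gripper_force: 0.0
```

Emit:
servo_tool --pt "0 0 -3 0 0 0 1" --pt "0 0 -3 0 0 0 1" --pt "-3 0 0 0 0 0 1" --pt "-4 0 0 0 0 0 1" --pt "-4 0 0 0 0 0 1"

```text
clock: 17.6
position: [0.4453, -0.144, 0.1856]
ee_rot: [0.001, 0.722, 0.692, 0.0]
contact_force: [1.3, 0.2, 0.2]
width: -0.0001
gripper_force: 0.0
```

Emit:
servo_tool --pt "-4 0 0 0 0 0 1" --pt "-4 0 0 0 0 0 1" --pt "-4 0 0 0 0 0 1" --pt "-3 0 0 0 0 0 1" --pt "0 0 0 0 0 0 1"

```text
clock: 18.1
position: [0.439, -0.2972, 0.1849]
ee_rot: [0.001, 0.723, 0.69, -0.001]
contact_force: [1.3, 0.0, 0.7]
width: 0.0002
gripper_force: 0.0
```

```bash
python3 -c "
from h import *
look('c4.png');pegs(-167.5)"
```

```text
t 18.15 tool r 0.3082 phi -120.58 yaw 87.38 z 0.1847 F [-0.3  0.  -0.4] q6 -0.68
red 214 0.0761 -168.2
blue 213 0.0754 103.57
[(0, np.int32(19), np.float64(0.1384), np.float64(-168.23)), (1, np.int32(22), np.float64(0.1371), np.float64(-168.36)), (2, np.int32(24), np.float64(0.1367), np.float64(-168.18)), (3, np.int32(28), np.float64(0.1374), np.float64(-167.62)), (4, np.int32(24), np.float64(0.1364), np.float64(-167.18)), (5, np.int32(23), np.float64(0.1376), np.float64(-167.2)), (6, np.int32(20), np.float64(0.1381), np.float64(-167.45)), (7, np.int32(18), np.float64(0.1393), np.float64(-167.62))] red by pegs median -167.62
```

View pics/c4.png

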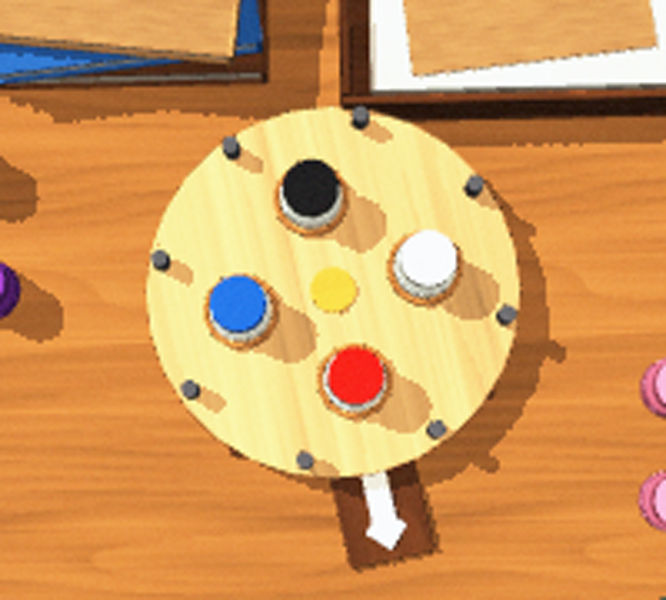

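The red jar is at crop (355,376), angle −168.2° (pegs −167.6°). The pointer (crop 388,540) is at −168.4° by its tip and −167.7° by its shaft, so they agree within 1°. All jars are upright in their wells, the disc is at rest and the arm is clear, so I'm handing in.

```bash
python3 -c "
from h import *
print(manip.sign_off())"
```

```text
the job is handed in; nothing more can be done
None
```

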